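Switch the manifold to the hose-tail outlet the short way

ROBOT

A 7-joint arm with a two-finger parallel gripper is mounted at the origin on the work surface. World frame = base frame: x ahead of the robot, y to its left, z up, the work surface at z = 0. Lengths are in m, angles in rad, forces in N, time in s.
With the tool pointing down it reaches from about 0.4 to 0.875 m from the base axis. Payload 19.3 kg.
Tool frame: the origin (TCP) lies where the fingers leave the gripper's body, on its centre line; the fingertips stand 73 mm ahead of it and the grasp point (between the pads) lies 54 mm ahead of it; z points along the fingers, y is the line along which they close (so a half turn about z gives the same grasp; the last joint's range is limited). The gripper opens to 85 mm and grips with 20 to 120 N. Pads are 22 mm wide; open, the fingers measure 114 mm over their backs; the gripper's body (76 mm by 85 mm) begins 54 mm behind the grasp point. The pads swing forward as they close: fully open they stand 13 mm farther back than shut.
Start: joints at [-1.196, 0.521, -0.036, 1.599, 0.021, 1.021, -0.113], TCP at [0.269, 0.564, 0.304] pointing down, gripper open.
Joint ranges: [-2.91, 2.91], [-0.3, 2.13], [-1.5, 1.42], [0.17, 2.43], [-1.26, 4.41], [0.16, 1.93], [-2.52, 2.52]. Speed limits (rad/s): [1.89, 1.89, 2.39, 2.39, 3.01, 3.01, 3.01].

INTERFACE

Orientations are given as a unit quaternion [w, x, y, z].
In Python, from rig import robot gives the robot as it stands.
- The arm moves only by the tool drive_tool, never from a script. Its argument "commands" is a list of rows, each a list of 7 numbers: the turn, a rotation vector about the tool's x, y, z in rad, then the shift along the tool's x, y, z in mm, then the finger opening in mm, from 0 to 85.4. In form: [[rx, ry, rz, x, y, z, hand], ...]. A call has 1 to 5 rows; each row is the pose to reach, as a shift and turn from the pose commanded when the call began, along the tool's axes at that moment; what a row does not reach only later rows make up. A row lasts 1/12 s, in which the tool goes at most 41.7 mm and 7.16 degrees, less where a joint would pass 70% of its speed; a pose out of reach is approached as far as the arm can. A call with a gripper value outside its range is refused whole. The fingers move at their own pace and stop on an object; the grip force is fixed at half the most. Time passes only in rows, so rows that repeat a pose let the fingers close. It gives the time, the measured TCP pose, the force, the opening and the grip force at its end, in the units of the state.
- robot.sense(): the state, without advancing time (a new reading comes with each control period).
- robot.get_image(name): name is "scene" or "top"; returns a dict with "pixels" (420x560x3 uint8, blue, green, red), "fx", "fy", "cx", "cy" (pixels), "R" (3x3) and "t" (3): a world point X has camera coordinates R X + t. Camera axes: x right, y down, z forward; pixel columns grow to the right and rows downward; lengths in m; the calibration is good to about 2 mm. A picture is of the moment at which its call begins. There is no depth.
- robot.sign_off(): hands the job in; it is judged then, once.
The state is a dict: "t": time; "joint_positions": joint angles; "qvel": joint speeds; "effort": joint torques, N m; "tcp_pos": TCP position; "tool_rot": TCP orientation; "ft_force": force on the tool from outside, world axes, zero at the start; "torque": the same for the moment, N m; "opening": opening from 0.0 (shut) to 1.0 (fully open); "grasp_force": force on a finger pad.
Only numpy, scipy, OpenCV 4.12 (cv2) and the standard library are available. Lean on these libraries where they do the work, as an engineer would, in place of code of your own. Each camera call takes 0.05 s, during which the arm holds its last target. There are 200 camera calls.

TASK

On the round brewery manifold, turn the selector arm until its pointer points straight at the ribbed hose tail, the one outlet that is not capped or plugged. The selector turns endlessly: go the shorter way round, not the long way. Leave the selector standing there and do not disturb the loose things lying around.

Things in the scene. Friction and masses are not known exactly. Their poses are not given: they have to be found in the camera images.
- manifold: Six-way steel manifold disc, 280 mm across, 14 mm thick, fixed on a 3 mm black mat, turned any way round. Origin: centre of its underside, on the selector's axis; z up. Six places lie 115 mm from the axis at 0, 60, 120, 180, -120, -60 degrees counterclockwise from its own x axis: 0 and 180 are bare, the others carry upright brass fittings.
- selector (a joint): Selector angle (rad), counterclockwise from above, 0 when it points along the manifold's x axis; starts within 0.3 of 0. A flat dark steel pointer arm on a central hub, its tip 89 mm from the axis. No stops: it turns endlessly both ways with even friction (0.2 N m, growing a little with speed; 3 to 5 N at the knob) and stays where it is left.
- selector_axis (a point): Top of the selector's hub, on its axis, 67 mm above the work surface.
- selector_knob (a point): Centre of the top of the selector's upright round black knob, 22 mm across, 104 mm above the work surface, 65 mm from the axis, on the pointer's line. It stands on the arm (arm top 56 mm above the work surface), fixed to it, and can be pushed from any side; nothing else near the manifold reaches above 75 mm.
- selector_aim (a point): The spot the pointer aims at: on the pointer's line, 115 mm from the axis (26 mm beyond the tip), 52 mm above the work surface. Straight above a fitting's centre when the pointer points exactly at it.
- hose_tail: The hose tail, the target: a brass fitting with a hexagonal foot (36 mm across corners) and a ribbed (barbed) round spigot 30 mm across with an open black bore at the top; 48 mm high, its top 65 mm above the work surface, fixed on the manifold at one of the four places. Origin: centre of its underside.
- cap_a: Another outlet, closed with a low brass hexagonal cap, 21 mm high. Fixed. Origin: centre of its underside.
- cap_b: Same as cap_a, on another place.
- plug: Another outlet, closed with a smooth round brass plug on a hexagonal foot, 46 mm high, no ribs and no bore. Fixed. Origin: centre of its underside.
- tin: Bystander, loose on the mat: flat round aluminium tin, 84 mm across, 18 mm high. Origin: centre of its underside.
- wrench: Bystander, loose on the mat: steel wrench lying flat, 180 mm long. Origin: in its middle, at its underside.
- hex_key: Bystander, loose on the mat: steel L-shaped hex key lying flat, 118 mm long, 8 mm thick. Origin: in its middle, at its underside.
- o_rings: Bystander, loose on the mat: stack of black rubber O-rings, 40 mm across, 20 mm high. Origin: centre of its underside.
- elbow: Bystander, loose on the mat: brass elbow coupling standing upright, 46 mm high. Origin: centre of its underside.
- clamp: Bystander, loose on the mat: steel hose clamp lying flat, 38 mm across, 11 mm high. Origin: centre of its underside.
- hole_saw: Bystander, loose on the mat: dark steel hole saw standing upright, 42 mm across, 70 mm high. Origin: centre of its underside.

How it is judged:
By the outcome, as a careful person would: the job done as asked, in the order asked, and still so for the second after the job is handed in, with the robot touching nothing.
It also fails if it takes over 35 s, if anything falls off the work surface, if the arm or the gripper's body presses on something with over 40 N, if the wrist force passes 120 N, or if a joint passes its speed limit or range.

## Working session

There is one attempt and no reset: what is moved stays moved. The work goes in short steps, Python scripts to look and compute and a tool call to move; the robot and the scene stay as the last step left them, time stands still between calls to the robot, and variables do not carry over. Pictures are saved under pics/ and viewed, at most 10 in all, crops included, and the job is handed in when it is done.

Besides the shell and the picture viewer there is one more tool, called after ">>>" in YAML: its name, and indented under it one key for each argument. drive_tool: Moves the arm, as the interface text tells. Its arguments: {"type":"object","properties":{"commands":{"type":"array","items":{"type":"array","items":{"type":"number"}}}},"required":["commands"]}

```bash
mkdir -p pics; cat > h.py <<'E'
import numpy as np, cv2
from rig import robot
def ray(im,u,v,z):
    R=np.array(im["R"]);t=np.array(im["t"])
    C=-R.T@t; d=R.T@np.array([(u-im["cx"])/im["fx"],(v-im["cy"])/im["fy"],1])
    return C+d*(z-C[2])/d[2]
def proj(im,X):
    c=np.array(im["R"])@np.array(X)+np.array(im["t"])
    return im["fx"]*c[0]/c[2]+im["cx"], im["fy"]*c[1]/c[2]+im["cy"]
E
python3 - <<'E'
from h import *
for n in("top","scene"):
    im=robot.get_image(n); cv2.imwrite(f"pics/{n}0.png",im["pixels"])
    R=np.array(im["R"]);print(n,im["fx"],-R.T@np.array(im["t"]),R.round(3).tolist())
print(robot.sense())
E
```

```text
top 452.3888769739491 [0.43972278 0.02263632 1.04643656] [[-0.02, -1.0, -0.014], [-0.989, 0.022, -0.145], [0.145, 0.011, -0.989]]
scene 450.3272302286 [0.9110151  0.50872724 0.69370882] [[-0.794, 0.608, -0.008], [0.432, 0.554, -0.712], [-0.429, -0.569, -0.702]]
{'t': 0.1, 'joint_positions': array([-1.19618764,  0.52196168, -0.0363177 ,  1.59991493,  0.02123697,
        1.02112534, -0.11275695]), 'qvel': array([-0.00098995, -0.0014316 ,  0.00116071, -0.00013032, -0.00039113,
       -0.00156405, -0.00136961]), 'effort': array([ 3.74954659e-03, -9.28489923e+01,  1.98412187e+00, -3.70535874e+01,
        1.81770686e-02,  5.50739889e-03, -1.02387894e-04]), 'tcp_pos': array([0.2688718 , 0.56396823, 0.30339176]), 'tool_rot': array([-5.96694839e-05,  2.20554720e-01,  9.75374468e-01, -5.08326988e-04]), 'ft_force': array([ 0.40494429,  0.64746485, -0.45577959]), 'torque': array([-0.01133947,  0.02932817, -0.02210798]), 'grasp_force': 0.0, 'opening': 1.0018782563211805}
```

View pics/top0.png

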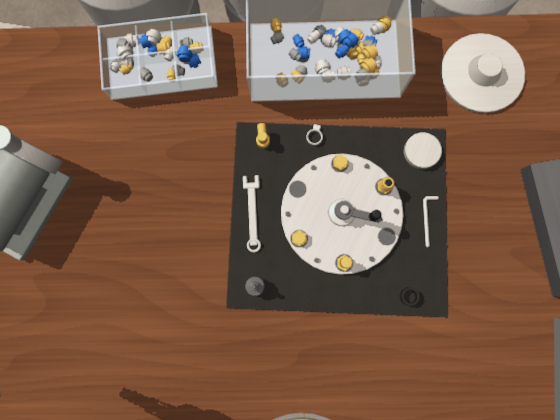

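View pics/scene0.png

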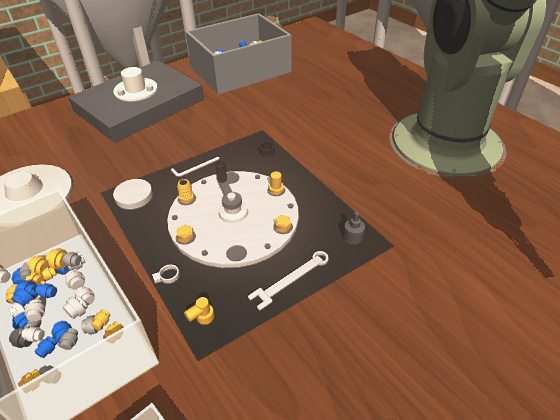

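The top view shows the disc around (342,213), with the knob at (376,215) and the pointer towards the bare place at (387,236). The ribbed fitting with the bore is at (386,185), and the smooth plug is at (345,262). The scene view agrees: barbed tail at (185,190), smooth plug at (276,183).

```bash
python3 - <<'E'
from h import *
a=cv2.imread("pics/top0.png")[145:285,270:420]; b=cv2.imread("pics/scene0.png")[150:280,155:310]
cv2.imwrite("pics/c1.png",np.hstack([cv2.resize(a,(390,364),interpolation=cv2.INTER_CUBIC),cv2.resize(b,(400,364),interpolation=cv2.INTER_CUBIC)]))
im=robot.get_image("top");hsv=cv2.cvtColor(im["pixels"],cv2.COLOR_BGR2HSV)
m=((hsv[...,1]<70)&(hsv[...,2]>110)).astype(np.uint8);m[:145]=0;m[285:]=0;m[:,:272]=0;m[:,412:]=0
cs,_=cv2.findContours(m,cv2.RETR_EXTERNAL,cv2.CHAIN_APPROX_NONE);c=max(cs,key=cv2.contourArea)
h=cv2.convexHull(c)[:,0]
P=np.array([ray(im,u,v,.017)[:2] for u,v in h])
A=np.c_[2*P,np.ones(len(P))];s=np.linalg.lstsq(A,(P**2).sum(1),rcond=None)[0];c0=s[:2]
print("disc",c0,np.sqrt(s[2]+c0@c0))
g=((hsv[...,0]>12)&(hsv[...,0]<32)&(hsv[...,1]>150)&(hsv[...,2]>120)).astype(np.uint8)
g[:145]=0;g[285:]=0;g[:,:272]=0;g[:,412:]=0
n,l,st,ce=cv2.connectedComponentsWithStats(g)
for i in range(1,n):
    if st[i,4]>30:
        for z in(.038,.062): 
            p=ray(im,*ce[i],z)[:2]-c0; print(ce[i],st[i],z,np.hypot(*p),np.degrees(np.arctan2(p[1],p[0])))
k=(hsv[...,2]<45).astype(np.uint8);k[:195]=0;k[230:]=0;k[:,:362]=0;k[:,395:]=0
n,l,st,ce=cv2.connectedComponentsWithStats(k)
for i in range(1,n):
    if st[i,4]>20:
        p=ray(im,*ce[i],.095)[:2]-c0; print("knob",ce[i],st[i],np.hypot(*p),np.degrees(np.arctan2(p[1],p[0])))
E
```

```text
disc [ 0.58433214 -0.10704969] 0.14004913438746003
[384.62711864 188.61016949] [380 184  13  10  59] 0.038 0.1088708936683965 -63.3581211224975
[384.62711864 188.61016949] [380 184  13  10  59] 0.062 0.10199190927769869 -64.30878430193802
knob [374.  216.9] [369 213  12   8  50] 0.06298629896809912 -110.90270190316907
```

View pics/c1.png

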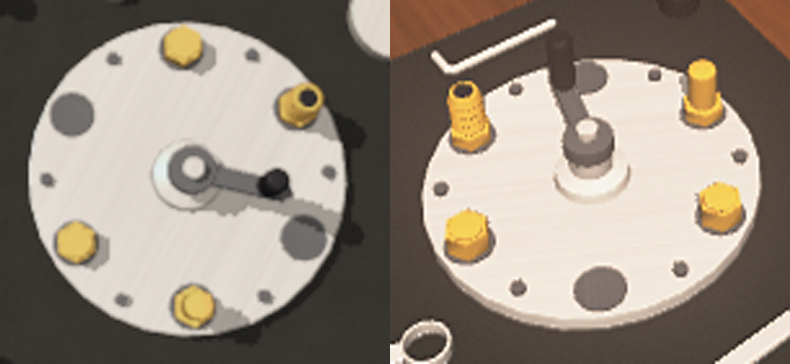

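The crop confirms it: the hose tail's bore is at about (388.5,182.7), the knob at about (376,214), and the bare spots are at (297.7,188.8) and (386.5,236.2).

```bash
python3 - <<'E'
from h import *
im=robot.get_image("top"); sc=robot.get_image("scene"); c0=np.array([.5843,-.107])
f=lambda n,i,u,v,z:(lambda p:print(n,(p+c0).round(4),np.hypot(*p).round(4),np.degrees(np.arctan2(p[1],p[0])).round(1)))(ray(i,u,v,z)[:2]-c0)
T=lambda n,u,v,z:f(n,im,270+u/2.6,145+v/2.6,z)
S=lambda n,u,v,z:f(n+" sc",sc,155+u*155/400,150+v*130/364,z)
T("bareA",72,114,.017);T("bareB",303,237,.017);S("bareB",588,76,.017) if 0 else S("bareA",600-390,288,.017)
T("cap",184,46,.038);T("cap2",76,242,.038);T("plug",199,304,.063);T("bore",308,98,.065);S("bore",463-390,90,.065)
T("knob",275,180,.104);S("knob",562-390,38,.104);T("hub",194,167,.067);S("hub",587-390,127,.067)
E
```

```text
bareA [ 0.6411 -0.0085] 0.1137 60.0
bareB [ 0.5271 -0.2076] 0.1157 -119.6
bareA sc [ 0.6408 -0.0052] 0.1164 61.0
cap [ 0.6956 -0.1077] 0.1113 -0.4
cap2 [ 0.5251 -0.0084] 0.115 121.0
plug [ 0.4694 -0.1083] 0.1149 -179.4
bore [ 0.6411 -0.2074] 0.1153 -60.5
bore sc [ 0.6415 -0.2038] 0.1124 -59.4
knob [ 0.5663 -0.1681] 0.0637 -106.4
knob sc [ 0.566  -0.1629] 0.0588 -108.2
hub [ 0.5837 -0.1083] 0.0014 -114.5
hub sc [ 0.5841 -0.1033] 0.0037 92.7
```

```bash
cat > g.py <<'E'
import sys
from h import *
from scipy.spatial.transform import Rotation as Ro
x,y,z,a=map(float,sys.argv[1:5])   # target TCP and world angle (deg) of tool y
s=robot.sense();q=s["tool_rot"];C=Ro.from_quat([q[1],q[2],q[3],q[0]])
a=np.radians(a);Y=[np.cos(a),np.sin(a),0];Z=[0,0,-1];G=Ro.from_matrix(np.c_[np.cross(Y,Z),Y,Z])
print(round(s["t"],2),(C.inv()*G).as_rotvec().round(3),(C.inv().apply(np.array([x,y,z])-s["tcp_pos"])*1000).round(1),s["tcp_pos"].round(4),s["ft_force"].round(1),s["opening"].round(3))
E
python3 g.py .5655 -.167 .25 -16.5
```

```text
Traceback (most recent call last):
  File "g.py", line 7, in <module>
    print(round(s["t"],2),(C.inv()*G).as_rotvec().round(3),(C.inv().apply(np.array([x,y,z])-s["tcp_pos"])*1000).round(1),s["tcp_pos"].round(4),s["ft_force"].round(1),s["opening"].round(3))
                                                                                                                                                                      ^^^^^^^^^^^^^^^^^^
AttributeError: 'float' object has no attribute 'round'
```

```bash
sed -i 's/s\["opening"\].round(3)/round(s["opening"],3)/' g.py; python3 g.py .5655 -.167 .25 -16.5
```

```text
0.25 [-0.     0.     1.414] [-582.3 -532.3   54. ] [0.2689 0.5641 0.3036] [0.1 0.5 0.4] 1.0
```

>>> drive_tool:
  commands:
    - [0,0,1.414,-582,-532,54,85]
    - [0,0,1.414,-582,-532,54,85]
    - [0,0,1.414,-582,-532,54,85]
    - [0,0,1.414,-582,-532,54,85]
    - [0,0,1.414,-582,-532,54,85]

```text
t: 0.67
tcp_pos: [0.3474, 0.3696, 0.2896]
tool_rot: [-0.0, 0.512, 0.859, 0.0]
ft_force: [1.6, 1.0, -0.7]
opening: 0.993
grasp_force: 0.0
```

```bash
python3 g.py .5655 -.167 .25 -16.5
```

```text
0.67 [-0.    -0.     0.783] [-575.8  -62.8   39.5] [0.3474 0.3696 0.2896] [ 1.6  1.  -0.7] 0.993
```

>>> drive_tool:
  commands:
    - [0,0,0.78,-575,-62,39,85]
    - [0,0,0.78,-575,-62,39,85]
    - [0,0,0.78,-575,-62,39,85]
    - [0,0,0.78,-575,-62,39,85]
    - [0,0,0.78,-575,-62,39,85]

```text
t: 1.08
tcp_pos: [0.4271, 0.1777, 0.2758]
tool_rot: [-0.0, 0.752, 0.66, 0.0]
ft_force: [2.2, 1.3, 0.2]
opening: 0.992
grasp_force: 0.0
```

```bash
python3 g.py .5655 -.167 .25 -16.5
```

```text
1.08 [ 0.    -0.001  0.158] [-323.9  181.9   25.7] [0.4271 0.1777 0.2758] [2.2 1.3 0.2] 0.992
```

>>> drive_tool:
  commands:
    - [0,0,0.158,-324,182,26,85]
    - [0,0,0.158,-324,182,26,85]
    - [0,0,0.158,-324,182,26,85]
    - [0,0,0.158,-324,182,26,85]
    - [0,0,0.158,-324,182,26,85]

```text
t: 1.5
tcp_pos: [0.5057, -0.0147, 0.2611]
tool_rot: [-0.0, 0.799, 0.601, 0.0]
ft_force: [1.3, 1.4, 0.2]
opening: 0.993
grasp_force: 0.0
```

```bash
python3 g.py .5655 -.167 .25 -16.5
```

```text
1.5 [ 0.    -0.     0.006] [-129.7   99.7   11.1] [ 0.5057 -0.0147  0.2611] [1.3 1.4 0.2] 0.993
```

>>> drive_tool:
  commands:
    - [0,0,0,-130,100,11,85]
    - [0,0,0,-130,100,11,85]
    - [0,0,0,-130,100,11,85]
    - [0,0,0,-130,100,11,85]
    - [0,0,0,-130,100,11,85]

```text
t: 1.92
tcp_pos: [0.5658, -0.1732, 0.2498]
tool_rot: [0.002, 0.802, 0.598, -0.001]
ft_force: [-1.2, -0.7, 0.8]
opening: 0.994
grasp_force: 0.0
```

```bash
python3 g.py .5655 -.167 .148 -16.5; python3 - <<'E'
from h import *
im=robot.get_image("scene");cv2.imwrite("pics/s1.png",cv2.resize(im["pixels"][60:290,100:400],(780,598)))
E
```

```text
1.92 [ 0.002  0.003 -0.001] [  6.2  -2.2 101.7] [ 0.5658 -0.1732  0.2498] [-1.2 -0.7  0.8] 0.994
```

View pics/s1.png

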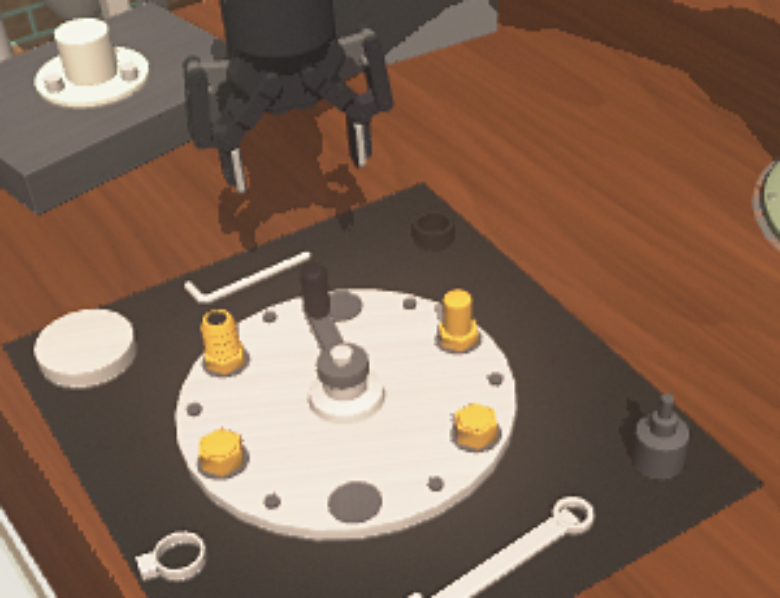

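The open gripper hangs above the knob (crop 315,290), with a finger either side at (237,180) and (360,155). I'll go down now.

>>> drive_tool:
  commands:
    - [0,0,0,0,0,35,85]
    - [0,0,0,0,0,70,85]
    - [0,0,0,0,0,95,85]
    - [0,0,0,0,0,102,85]
    - [0,0,0,0,0,102,85]

```text
t: 2.38
tcp_pos: [0.5645, -0.1646, 0.1468]
tool_rot: [-0.001, 0.799, 0.601, -0.001]
ft_force: [-0.5, -0.7, 1.4]
opening: 0.996
grasp_force: 0.0
```

>>> drive_tool:
  commands:
    - [0,0,0,0,0,0,40]
    - [0,0,0,0,0,0,35]
    - [0,0,0,0,0,0,30]
    - [0,0,0,0,0,0,30]
    - [0,0,0,0,0,0,30]

```text
t: 2.8
tcp_pos: [0.5656, -0.1655, 0.149]
tool_rot: [0.0, 0.799, 0.601, 0.0]
ft_force: [-0.5, 0.5, 0.5]
opening: 0.354
grasp_force: 0.0
```

```bash
python3 g.py .5655 -.167 .148 -16.5; python3 - <<'E'
from h import *
a=robot.get_image("scene");cv2.imwrite("pics/s2.png",cv2.resize(a["pixels"][120:260,150:330],(770,598)))
E
```

```text
2.8 [ 0.001 -0.     0.006] [-1.5  0.4  1. ] [ 0.5656 -0.1655  0.149 ] [-0.5  0.5  0.5] 0.354
```

View pics/s2.png

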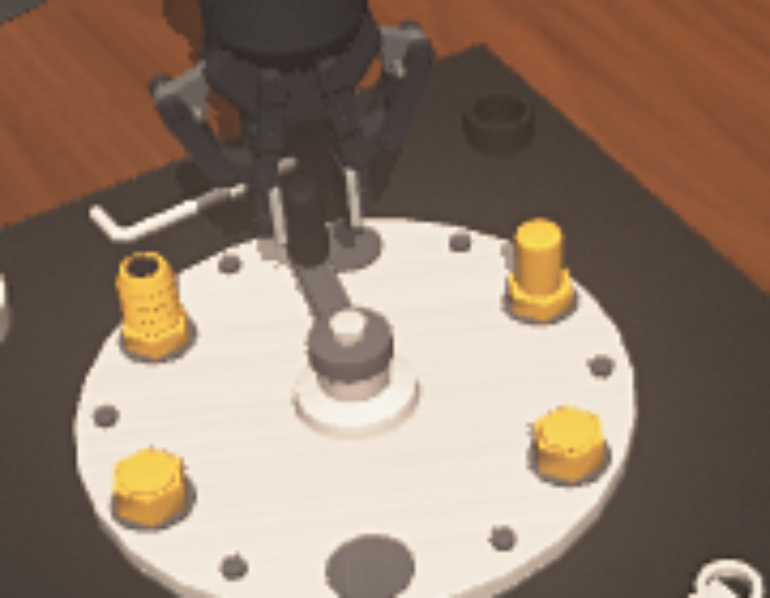

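The knob (crop 305,215) stands between the fingers (278,215) and (352,205). I'll close to a loose cage and push it counterclockwise along the arc.

>>> drive_tool:
  commands:
    - [0,0,0,0,0,0,25]
    - [0,0,0,0,0,0,25]
    - [0,0,0,0,0,0,25]

```text
t: 3.1
tcp_pos: [0.5657, -0.1656, 0.1484]
tool_rot: [0.0, 0.799, 0.601, 0.0]
ft_force: [3.4, -1.1, 2.0]
opening: 0.299
grasp_force: 1.6
```

>>> drive_tool:
  commands:
    - [0,0,-0.087,0.2,5.7,0,25]
    - [0,0,-0.175,1.0,11.3,0,25]
    - [0,0,-0.262,2.2,16.8,0,25]
    - [0,0,-0.349,3.9,22.2,0,25]
    - [0,0,-0.436,6.1,27.5,0,25]

```text
t: 3.52
tcp_pos: [0.5923, -0.168, 0.1478]
tool_rot: [-0.001, 0.649, 0.761, -0.001]
ft_force: [-5.5, -3.0, 3.7]
opening: 0.29
grasp_force: 3.1
```

>>> drive_tool:
  commands:
    - [0,0,-0.087,0.2,5.7,0,25]
    - [0,0,-0.175,1.0,11.3,0,25]
    - [0,0,-0.262,2.2,16.8,0,25]
    - [0,0,-0.349,3.9,22.2,0,25]
    - [0,0,-0.349,3.9,22.2,0,25]

```text
t: 3.93
tcp_pos: [0.6146, -0.1605, 0.1478]
tool_rot: [-0.0, 0.507, 0.862, -0.0]
ft_force: [-1.0, -1.5, 0.5]
opening: 0.29
grasp_force: 0.3
```

```bash
python3 g.py .6165 -.162 .148 30; python3 - <<'E'
from h import *
a=robot.get_image("scene");cv2.imwrite("pics/s3.png",cv2.resize(a["pixels"][120:260,150:330],(770,598)))
E
```

```text
3.93 [-0.001 -0.    -0.016] [-2.3  0.9 -0.2] [ 0.6146 -0.1605  0.1478] [-1.  -1.5  0.5] 0.29
```

View pics/s3.png

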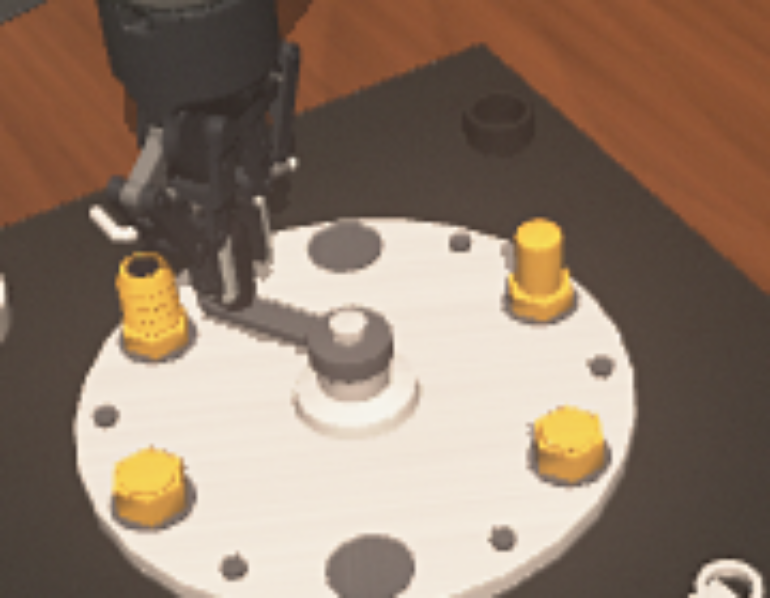

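The selector now points nearly at the hose tail (arm tip ~ (205,300), tail ~ (150,310)). I'll open, lift and back off to measure.

>>> drive_tool:
  commands:
    - [0,0,0,0,0,0,40]
    - [0,0,0,0,0,0,40]
    - [0,0,0,0,0,-20,40]
    - [0,0,0,0,0,-55,40]
    - [0,0,0,0,0,-95,40]

```text
t: 4.4
tcp_pos: [0.6136, -0.1595, 0.2426]
tool_rot: [-0.002, 0.509, 0.86, -0.001]
ft_force: [0.9, 0.6, 0.1]
opening: 0.466
grasp_force: 0.0
```

```bash
python3 g.py .42 .14 .28 30
```

```text
4.4 [-0.003 -0.003 -0.022] [355.8 -25.8 -36.4] [ 0.6136 -0.1595  0.2426] [0.9 0.6 0.1] 0.466
```

>>> drive_tool:
  commands:
    - [0,0,0,356,-26,-37,40]
    - [0,0,0,356,-26,-37,40]
    - [0,0,0,356,-26,-37,40]
    - [0,0,0,356,-26,-37,40]
    - [0,0,0,356,-26,-37,40]

```text
t: 4.82
tcp_pos: [0.5002, 0.0152, 0.2648]
tool_rot: [-0.0, 0.51, 0.86, 0.0]
ft_force: [1.1, 1.0, -0.3]
opening: 0.472
grasp_force: 0.0
```

>>> drive_tool:
  commands:
    - [0,0,0,150,-11,-16,40]
    - [0,0,0,150,-11,-16,40]
    - [0,0,0,150,-11,-16,40]
    - [0,0,0,150,-11,-16,40]

```text
t: 5.15
tcp_pos: [0.4174, 0.1428, 0.281]
tool_rot: [-0.0, 0.508, 0.861, 0.0]
ft_force: [0.7, 0.6, 0.5]
opening: 0.47
grasp_force: 0.0
```

```bash
python3 - <<'E'
from h import *
im=robot.get_image("top");b=robot.get_image("scene")
cv2.imwrite("pics/t4raw.png",im["pixels"]);cv2.imwrite("pics/s4raw.png",b["pixels"])
a=im["pixels"][150:240,320:410];b=b["pixels"][150:240,160:260]
k=cv2.INTER_CUBIC
cv2.imwrite("pics/c4.png",np.hstack([cv2.resize(a,(360,360),interpolation=k),cv2.resize(b,(400,360),interpolation=k)]))
E
```

```text
(no output)
```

View pics/c4.png

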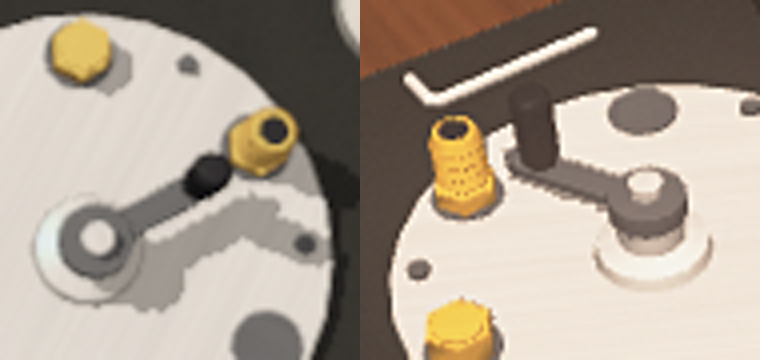

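In the top crop the pointer runs from the hub (97,240) through the knob (208,173) towards the tail (262,140). Next I'll measure the angle.

```bash
python3 - <<'E'
from h import *
ang=lambda p:np.degrees(np.arctan2(p[1],p[0])).round(2)
for n,f,box,hub in(("top","t4raw",(362,385,184,202),(320+97.5/4,150+239/4)),("scene","s4raw",(197,214,168,194),(160+(643-360)/4,150+184/4))):
    im=robot.get_image(n);P=cv2.imread(f"pics/{f}.png")
    V=P.max(2);x0,x1,y0,y1=box
    m=np.zeros(V.shape,np.uint8);m[y0:y1,x0:x1]=(V[y0:y1,x0:x1]<55)
    k,l,st,ce=cv2.connectedComponentsWithStats(m);i=1+np.argmax(st[1:,4])
    h=ray(im,*hub,.067)[:2];K=ray(im,*ce[i],.081)[:2]
    print(n,ce[i],st[i],"hub",h.round(4),"knob",K.round(4),np.hypot(*(K-h)).round(4),ang(K-h))
    c=np.array([.5843,-.107])if n=="top" else h
    print("  from disc centre",ang(K-c))
    # bore
    bx=(384,394,178,188) if n=="top" else (177,190,177,187)
    m[:]=0;m[bx[2]:bx[3],bx[0]:bx[1]]=V[bx[2]:bx[3],bx[0]:bx[1]]<70
    k,l,st,ce=cv2.connectedComponentsWithStats(m);i=1+np.argmax(st[1:,4]);B=ray(im,*ce[i],.065)[:2]
    print("  bore",ce[i],st[i],B.round(4),ang(B-h),ang(B-c))
    # arm edge line: dark grey pixels between hub and knob, z=.056
    m=np.zeros_like(V)
    ys,xs=np.where((V>55)&(V<125)&(P.max(2).astype(int)-P.min(2)<30))
    Q=np.array([ray(im,u,v,.056)[:2] for u,v in zip(xs,ys) if 150<v<250 and 150<u<420])-c
    r=np.hypot(*Q.T);a=np.degrees(np.arctan2(Q[:,1],Q[:,0]));
    for lo,hi in((.026,.034),(.034,.042),(.042,.05)):
        s=(r>lo)&(r<hi)&(abs(a+60)<17);print("  arm",lo,s.sum(),a[s].mean().round(2),a[s].std().round(2))
E
```

```text
top [371.52272727 193.92045455] [366 189  12  11  88] hub [ 0.5826 -0.1077] knob [ 0.6139 -0.1658] 0.066 -61.72
  from disc centre -63.32
  bore [388.34615385 182.34615385] [386 180   6   6  26] [ 0.6418 -0.2072] -59.23 -60.13
  arm 0.026 22 -62.96 7.52
  arm 0.034 25 -63.93 6.52
  arm 0.042 26 -64.07 5.77Traceback (most recent call last):
  File "<stdin>", line 7, in <module>
    return _wrapfunc(a, 'argmax', axis=axis, out=out, **kwds)
    return bound(*args, **kwds)
ValueError: attempt to get argmax of an empty sequence
```

```bash
python3 - <<'E'
from h import *
ang=lambda p:np.degrees(np.arctan2(p[1],p[0])).round(2)
im=robot.get_image("scene");S=lambda u,v,z:ray(im,160+(u-360)/4,150+v/4,z)[:2]
h=S(643,184,.067);b=S(453,128,.065)
for q in((532,92,.104),(537,127,.08)):print(ang(S(*q)-h),np.hypot(*(S(*q)-h)))
print(ang(b-h),np.hypot(*(b-h)))
E
python3 g.py .6145 -.1605 .21 28.5
```

```text
-65.48 0.06345965996579003
-65.56 0.06425267994303059
-61.56 0.11582278405847136
5.4 [0.    0.    0.005] [-356.6   26.1   70.7] [0.42   0.1395 0.2806] [-0.6 -0.4  0.6] 0.472
```

>>> drive_tool:
  commands:
    - [0,0,0,-357,26,71,40]
    - [0,0,0,-357,26,71,40]
    - [0,0,0,-357,26,71,40]
    - [0,0,0,-357,26,71,40]
    - [0,0,0,-357,26,71,40]

```text
t: 5.82
tcp_pos: [0.5319, -0.035, 0.2394]
tool_rot: [0.0, 0.51, 0.86, -0.0]
ft_force: [0.2, 1.0, 1.0]
opening: 0.461
grasp_force: 0.0
```

```bash
python3 g.py .6145 -.1605 .21 28.5
```

```text
5.82 [-0.     0.     0.003] [-149.7   12.3   29.4] [ 0.5319 -0.035   0.2394] [0.2 1.  1. ] 0.461
```

>>> drive_tool:
  commands:
    - [0,0,0,-150,12,29,40]
    - [0,0,0,-150,12,29,40]
    - [0,0,0,-150,12,29,40]
    - [0,0,0,-150,12,29,40]
    - [0,0,0,-150,12,29,40]

```text
t: 6.23
tcp_pos: [0.6145, -0.1648, 0.2091]
tool_rot: [0.0, 0.512, 0.859, -0.002]
ft_force: [-0.8, 0.0, 0.8]
opening: 0.466
grasp_force: 0.0
```

>>> drive_tool:
  commands:
    - [0,0,0,0,0,0,40]
    - [0,0,0,0,0,0,40]
    - [0,0,0,0,0,0,40]

```text
t: 6.48
tcp_pos: [0.6136, -0.1568, 0.2111]
tool_rot: [-0.0, 0.509, 0.861, 0.0]
ft_force: [0.8, -0.5, 0.8]
opening: 0.468
grasp_force: 0.0
```

```bash
python3 g.py .6145 -.1605 .148 28.5
```

```text
6.48 [-0.    -0.     0.006] [-3.7 -1.  63.1] [ 0.6136 -0.1568  0.2111] [ 0.8 -0.5  0.8] 0.468
```

>>> drive_tool:
  commands:
    - [0,0,0,0,0,25,40]
    - [0,0,0,0,0,50,40]
    - [0,0,0,0,0,62,40]
    - [0,0,0,0,0,62,40]
    - [0,0,0,0,0,62,40]

```text
t: 6.9
tcp_pos: [0.6139, -0.1569, 0.1494]
tool_rot: [-0.0, 0.509, 0.861, -0.0]
ft_force: [0.3, 0.3, -0.1]
opening: 0.469
grasp_force: 0.0
```

>>> drive_tool:
  commands:
    - [0,0,0,0,0,0,40]
    - [0,0,0,0,0,0,40]
    - [0,0,0,0,0,0,40]
    - [0,0,0,0,0,0,40]
    - [0,0,0,0,0,0,40]

```text
t: 7.32
tcp_pos: [0.6141, -0.1572, 0.1496]
tool_rot: [0.0, 0.509, 0.861, 0.0]
ft_force: [-0.2, 0.2, -0.2]
opening: 0.466
grasp_force: 0.0
```

```bash
python3 g.py .6145 -.1605 .148 28.5
```

```text
7.32 [0.001 0.    0.006] [-3.1 -1.3  1.6] [ 0.6141 -0.1572  0.1496] [-0.2  0.2 -0.2] 0.466
```

>>> drive_tool:
  commands:
    - [0,0,0,-2,0,1,30]
    - [0,0,0,-3,0,1,25]
    - [0,0,0,-3,0,1,25]
    - [0,0,0,-3,0,1,25]
    - [0,0,0,-3,0,1,25]

```text
t: 7.73
tcp_pos: [0.6153, -0.1601, 0.148]
tool_rot: [-0.0, 0.509, 0.861, -0.0]
ft_force: [-1.0, -2.6, 0.4]
opening: 0.288
grasp_force: 1.0
```

>>> drive_tool:
  commands:
    - [0,0,-0.02,0,1.6,0,25]
    - [0,0,-0.04,0,3.2,0,25]
    - [0,0,-0.055,0,4.8,0,25]
    - [0,0,-0.055,0,4.8,0,25]
    - [0,0,-0.055,0,4.8,0,25]

```text
t: 8.15
tcp_pos: [0.6198, -0.1574, 0.1481]
tool_rot: [0.0, 0.485, 0.875, 0.0]
ft_force: [-0.8, -2.4, -0.9]
opening: 0.295
grasp_force: 1.0
```

>>> drive_tool:
  commands:
    - [0,0,0,0,0,0,25]
    - [0,0,0,0,0,0,25]
    - [0,0,0,0,0,0,40]
    - [0,0,0,0,0,0,40]
    - [0,0,0,0,0,0,40]

```text
t: 8.57
tcp_pos: [0.6198, -0.1571, 0.1481]
tool_rot: [0.0, 0.485, 0.875, 0.0]
ft_force: [-0.1, 0.0, 0.1]
opening: 0.469
grasp_force: 0.0
```

>>> drive_tool:
  commands:
    - [0,0,0,0,0,-15,40]
    - [0,0,0,0,0,-50,40]
    - [0,0,0,0,0,-90,40]
    - [0,0,0,40,0,-100,40]
    - [0,0,0,80,0,-110,40]

```text
t: 8.98
tcp_pos: [0.5774, -0.0902, 0.2598]
tool_rot: [0.002, 0.486, 0.874, 0.001]
ft_force: [1.1, 1.9, -0.7]
opening: 0.464
grasp_force: 0.0
```

>>> drive_tool:
  commands:
    - [0,0,0,270,-10,-20,40]
    - [0,0,0,270,-10,-20,40]
    - [0,0,0,270,-10,-20,40]
    - [0,0,0,270,-10,-20,40]
    - [0,0,0,270,-10,-20,40]

```text
t: 9.4
tcp_pos: [0.4594, 0.0839, 0.2738]
tool_rot: [0.0, 0.485, 0.875, 0.0]
ft_force: [0.6, 1.5, 0.6]
opening: 0.467
grasp_force: 0.0
```

>>> drive_tool:
  commands:
    - [0,0,0,70,0,0,40]
    - [0,0,0,70,0,0,40]
    - [0,0,0,70,0,0,40]

```text
t: 9.65
tcp_pos: [0.4211, 0.1465, 0.2738]
tool_rot: [-0.001, 0.482, 0.876, 0.001]
ft_force: [0.5, 0.1, 0.5]
opening: 0.472
grasp_force: 0.0
```

```bash
cat > m.py <<'E'
import sys
from h import *
ang=lambda p:np.degrees(np.arctan2(p[1],p[0])).round(2)
im=robot.get_image("top");P=im["pixels"];V=P.max(2);c=np.array([.5843,-.107])
m=np.zeros(V.shape,np.uint8);m[184:202,362:385]=(V[184:202,362:385]<55)
k,l,st,ce=cv2.connectedComponentsWithStats(m);i=1+np.argmax(st[1:,4])
h=ray(im,320+97.5/4,150+239/4,.067)[:2];K=ray(im,*ce[i],.081)[:2];print("knob",ce[i],st[i],ang(K-h),ang(K-c))
ys,xs=np.where((V>55)&(V<125)&(V.astype(int)-P.min(2)<30))
Q=np.array([ray(im,u,v,.056)[:2] for u,v in zip(xs,ys) if 150<v<250 and 300<u<420])-c
r=np.hypot(*Q.T);a=np.degrees(np.arctan2(Q[:,1],Q[:,0]))
for lo in(.026,.034,.042):
    s=(r>lo)&(r<lo+.008)&(abs(a+60)<17);print("arm",lo,s.sum(),a[s].mean().round(2))
b=robot.get_image("scene")["pixels"][150:240,160:260];z=cv2.INTER_CUBIC
cv2.imwrite(sys.argv[1],np.hstack([cv2.resize(P[150:240,320:410],(400,400),interpolation=z),cv2.resize(b,(400,360),interpolation=z)[:400]] if 0 else [cv2.resize(P[150:240,320:410],(360,360),interpolation=z),cv2.resize(b,(400,360),interpolation=z)]))
E
python3 m.py pics/c5.png; python3 g.py .6145 -.1605 .148 28.5
```

```text
knob [369.87654321 191.51851852] [365 186  11  12  81] -56.25 -57.84
arm 0.026 25 -58.94
arm 0.034 25 -58.37
arm 0.042 25 -57.58
9.75 [ 0.001 -0.     0.063] [-358.5    0.6  125.7] [0.4234 0.1428 0.2737] [ 0.3 -0.2  0.1] 0.468
```

View pics/c5.png

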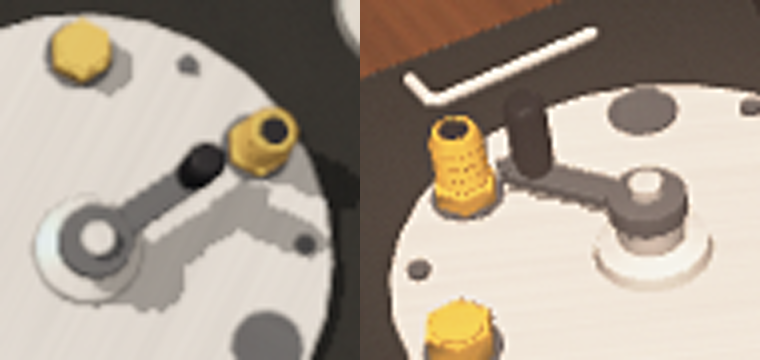

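```bash
python3 - <<'E'
from h import *
ang=lambda p:np.degrees(np.arctan2(p[1],p[0])).round(2)
im=robot.get_image("scene");tp=robot.get_image("top")
cv2.imwrite("pics/s5raw.png",im["pixels"]);cv2.imwrite("pics/t5raw.png",tp["pixels"])
S=lambda u,v,z:ray(im,160+(u-360)/4,150+v/4,z)[:2]
h=S(643,184,.067);b=S(453,128,.065)
for q in((525,98,.104),(531,133,.08)):print("sc knob-bore",ang(S(*q)-h)-ang(b-h),np.hypot(*(S(*q)-h)))
# scene disc centre as check
for nm,i in(("top",tp),("scene",im)):
    P=i["pixels"];m=((P.max(2)>140)&(P.max(2).astype(int)-P.min(2)<70)).astype(np.uint8)
    cs,_=cv2.findContours(m,cv2.RETR_EXTERNAL,cv2.CHAIN_APPROX_NONE)
    u0,v0=proj(i,[.5843,-.107,.017])
    c=[k for k in cs if cv2.pointPolygonTest(cv2.convexHull(k),(float(u0),float(v0)),False)>0 and 5000<cv2.contourArea(cv2.convexHull(k))<40000]
    if not c: print(nm,"none");continue
    p=cv2.convexHull(max(c,key=cv2.contourArea))[:,0]
    if nm=="scene": p=p[p[:,1]<v0]   # far rim: upper edge
    Q=np.array([ray(i,u,v,.017)[:2] for u,v in p])
    s=np.linalg.lstsq(np.c_[2*Q,np.ones(len(Q))],(Q**2).sum(1),rcond=None)[0]
    print(nm,"disc",s[:2],np.sqrt(s[2]+s[:2]@s[:2]))
# hub circle (dark ring) and knob in top, before/after
for f in("t4raw","t5raw"):
    P=cv2.imread(f"pics/{f}.png");V=P.max(2).astype(int)
    w=np.clip(V-130,0,None)[203:217,338:351];W=w*(w>0)
    sub=np.zeros_like(V);sub[203:217,338:351]=V[203:217,338:351]>150
    k,l,st,ce=cv2.connectedComponentsWithStats(sub.astype(np.uint8))
    for j in range(1,k):print(f,"hubwhite",ce[j],st[j])
E
```

```text
sc knob-bore 1.0800000000000054 0.0640943577122892
sc knob-bore 0.7800000000000011 0.0644731165698076
top disc [ 0.58413455 -0.10701131] 0.13946330573708793
scene disc [ 0.58393167 -0.10511508] 0.1389203641518776
t4raw hubwhite [344.        208.7704918] [340 205   9   9  61]
t5raw hubwhite [344.        208.7704918] [340 205   9   9  61]
```

The top view puts the pointer at about −58.5° and the scene view at about +1° past the tail. That makes it roughly 1.4° too far, so I'll nudge it back about 1.6 mm.

```bash
python3 g.py .6175 -.1588 .20 30
```

```text
9.85 [0.    0.    0.034] [-357.     5.3   73.6] [0.4241 0.1413 0.2735] [-0.2 -0.   0.3] 0.465
```

>>> drive_tool:
  commands:
    - [0,0,0.034,-357,5,60,40]
    - [0,0,0.034,-357,5,60,40]
    - [0,0,0.034,-357,5,60,40]
    - [0,0,0.034,-357,5,60,40]
    - [0,0,0.034,-357,5,60,40]

```text
t: 10.27
tcp_pos: [0.5358, -0.0343, 0.2385]
tool_rot: [0.0, 0.501, 0.866, -0.0]
ft_force: [0.3, 1.3, 1.5]
opening: 0.469
grasp_force: 0.0
```

```bash
python3 g.py .6175 -.1588 .20 30
```

```text
10.27 [-0.     0.    -0.001] [-148.7    8.7   38.5] [ 0.5358 -0.0343  0.2385] [0.3 1.3 1.5] 0.469
```

>>> drive_tool:
  commands:
    - [0,0,0,-152,9,38,40]
    - [0,0,0,-152,9,38,40]
    - [0,0,0,-152,9,38,40]
    - [0,0,0,-152,9,38,40]
    - [0,0,0,-152,9,38,40]

```text
t: 10.68
tcp_pos: [0.6195, -0.1659, 0.1987]
tool_rot: [0.0, 0.503, 0.864, -0.002]
ft_force: [-0.4, -0.1, -0.2]
opening: 0.465
grasp_force: 0.0
```

>>> drive_tool:
  commands:
    - [0,0,0,0,0,0,40]
    - [0,0,0,0,0,0,40]
    - [0,0,0,0,0,0,40]
    - [0,0,0,0,0,0,40]
    - [0,0,0,0,0,0,40]

```text
t: 11.1
tcp_pos: [0.6188, -0.1573, 0.2014]
tool_rot: [0.0, 0.499, 0.866, 0.0]
ft_force: [-0.9, 0.0, -0.0]
opening: 0.472
grasp_force: 0.0
```

```bash
python3 g.py .6175 -.1588 .148 30
```

```text
11.1 [0.001 0.    0.001] [-0.6 -1.9 53.4] [ 0.6188 -0.1573  0.2014] [-0.9  0.  -0. ] 0.472
```

>>> drive_tool:
  commands:
    - [0,0,0,-0.6,-1.8,25,40]
    - [0,0,0,-0.6,-1.8,45,40]
    - [0,0,0,-0.6,-1.8,53,40]
    - [0,0,0,-0.6,-1.8,53,40]
    - [0,0,0,-0.6,-1.8,53,40]

```text
t: 11.52
tcp_pos: [0.6177, -0.1593, 0.1484]
tool_rot: [0.0, 0.5, 0.866, -0.0]
ft_force: [0.9, -0.0, 0.5]
opening: 0.469
grasp_force: 0.0
```

>>> drive_tool:
  commands:
    - [0,0,0,0,0,0,32]
    - [0,0,0,0,0,0,28]
    - [0,0,0,0,0,0,25]
    - [0,0,0,0,0,0,25]
    - [0,0,0,0,0,0,25]

```text
t: 11.93
tcp_pos: [0.6177, -0.1595, 0.1483]
tool_rot: [0.0, 0.5, 0.866, 0.0]
ft_force: [0.7, -0.1, -0.0]
opening: 0.297
grasp_force: 0.2
```

```bash
python3 g.py .6160 -.1595 .148 30
```

```text
11.93 [0. 0. 0.] [ 0.8 -1.5  0.3] [ 0.6177 -0.1595  0.1483] [ 0.7 -0.1 -0. ] 0.297
```

>>> drive_tool:
  commands:
    - [0,0,0,0,-0.8,0,25]
    - [0,0,0,0,-1.6,0,25]
    - [0,0,0,0,-1.6,0,25]
    - [0,0,0,0,-1.6,0,25]
    - [0,0,0,0,-1.6,0,25]

```text
t: 12.35
tcp_pos: [0.6164, -0.1603, 0.1481]
tool_rot: [0.0, 0.5, 0.866, 0.0]
ft_force: [4.0, 0.4, 2.8]
opening: 0.293
grasp_force: 1.7
```

>>> drive_tool:
  commands:
    - [0,0,0,0,0,0,40]
    - [0,0,0,0,0,0,40]
    - [0,0,0,0,0,0,40]
    - [0,0,0,0,0,-15,40]
    - [0,0,0,0,0,-50,40]

```text
t: 12.77
tcp_pos: [0.6141, -0.1598, 0.1945]
tool_rot: [-0.003, 0.5, 0.866, -0.001]
ft_force: [0.6, -0.3, 0.3]
opening: 0.471
grasp_force: 0.0
```

>>> drive_tool:
  commands:
    - [0,0,0,0,0,-40,40]
    - [0,0,0,40,0,-60,40]
    - [0,0,0,80,0,-70,40]
    - [0,0,0,120,0,-75,40]
    - [0,0,0,160,0,-75,40]

```text
t: 13.18
tcp_pos: [0.535, -0.0207, 0.2741]
tool_rot: [0.001, 0.5, 0.866, 0.0]
ft_force: [1.6, 0.5, 0.2]
opening: 0.465
grasp_force: 0.0
```

>>> drive_tool:
  commands:
    - [0,0,0,190,0,0,40]
    - [0,0,0,190,0,0,40]
    - [0,0,0,190,0,0,40]
    - [0,0,0,190,0,0,40]
    - [0,0,0,190,0,0,40]

```text
t: 13.6
tcp_pos: [0.4385, 0.146, 0.2729]
tool_rot: [-0.001, 0.499, 0.867, 0.0]
ft_force: [1.4, 1.1, 1.1]
opening: 0.471
grasp_force: 0.0
```

```bash
sed -i 's/c=np.array(\[.5843,-.107\])/c=np.array([.5844,-.1069])/' m.py; python3 m.py pics/c6.png
```

```text
knob [370.34939759 192.        ] [365 187  12  11  83] -57.5 -59.2
arm 0.026 25 -59.09
arm 0.034 24 -60.04
arm 0.042 26 -59.67
```

View pics/c6.png

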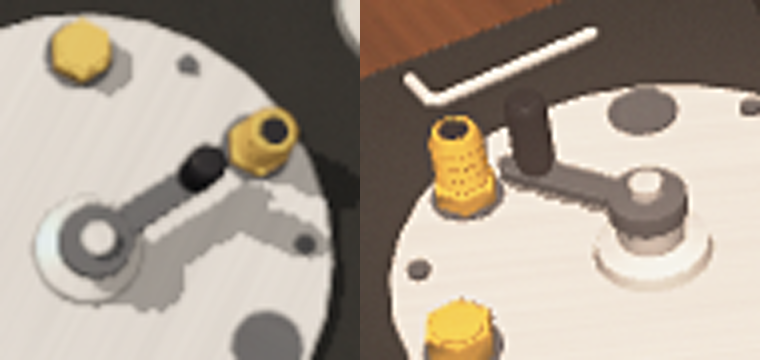

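The pointer now lines up with the hose tail: about −59.5° against −59.9° for the tail. The gripper is clear, so I'll hand in.

```bash
python3 -c "
from rig import robot
print(robot.sign_off())"
```

```text
the job is handed in; nothing more can be done
None
```

The selector now points at the ribbed hose tail, within about 0.5° as measured in the top camera image; I turned it counterclockwise (the shorter way), with one small trim back after a slight overshoot, the gripper never went near the loose items, and the job is handed in at about 14 s.

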